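Turn the jar carousel to the label scanner and hold it there

ROBOT

A 6-joint arm with a two-finger parallel gripper is mounted at the origin on the work surface. World frame = base frame: x ahead of the robot, y to its left, z up, the work surface at z = 0. Lengths are in mm, angles in rad, forces in N, time in s.
With the tool pointing down it reaches from about 400 to 925 mm from the base axis. Payload 12.5 kg.
Tool frame: the origin (TCP) lies at the very end of the fingers, on their centre line; the grasp point (between the pads) lies env.grip_point_offset behind it (env.grip_point_offset is the distance from the TCP to the grasp point, in mm); y points along the fingers, z is the direction in which the jaws open and shut, and the axes are right-handed (so a half turn about y gives the same grasp; the last joint's range is limited). The gripper opens to 95 mm and grips with 3 to 60 N. Pads are 20 mm wide; open, the fingers measure 119 mm over their backs; the gripper's body (75 mm by 180 mm) begins 59 mm behind the grasp point.
Start: joints at [-1.343, 0.491, 1.559, -0, 1.092, -0.106], TCP at [204.796, -590.513, 214.661] pointing down, gripper open.
Joint ranges: [-3.1, 3.1], [-0.84, 2.19], [0.05, 2.79], [-1.13, 4.28], [0.06, 2.93], [-2.69, 2.69]. Speed limits (rad/s): [2.22, 2.22, 2.79, 3.14, 3.14, 3.14].

INTERFACE

Orientations are given as [roll, pitch, yaw] about the fixed x, y, z axes, in that order (R = Rz(yaw) Ry(pitch) Rx(roll)).
In Python, from cell import readout, read_camera, env, nets gives the robot as it stands.
- The arm moves only by the tool apply_moves, never from a script. Its argument "increments" is a list of rows, each a list of 3 entries, a list of its own where there are three numbers: the shift along the tool's x, y, z in cm, then the turn, a rotation vector about the tool's x, y, z in degrees, then the finger opening in cm, from 0 to 9.51. A call has exactly 5 rows; each row shifts and turns the pose as measured when the row begins, along the tool's axes as they then stand; what a row does not reach is not made up. A row lasts 1/8 s, in which the tool goes at most 62.5 mm and 10.7 degrees, less where a joint would pass 70% of its speed; a pose out of reach is approached as far as the arm can. A call with a gripper value outside its range is refused whole. The fingers move at their own pace and stop on an object; the grip force is fixed at half the most. Time passes only in rows, so rows that do not move let the fingers close, or fill a call up. It gives the time, the measured TCP pose, the force and the opening at its end, in the units of the state.
- readout.state(): the state, without advancing time (a new reading comes with each control period).
- read_camera(name): name is "side" or "top" or "wrist"; returns a dict with "img" (420x560x3 uint8, red, green, blue), "vfov" (degrees; the focal length in pixels is half the picture's height over the tangent of half this angle, whatever the lens; pixels are square), "cx", "cy" (the principal point, pixels), "rvec" (rotation vector, rad) and "tvec" (3), from world to camera coordinates, as OpenCV has them; the wrist camera has in their place "mount" (4x4, takes a point from camera to tool coordinates, whose origin is the TCP and whose axes are the tool frame's). Camera axes: x right, y down, z forward; pixel columns grow to the right and rows downward; lengths in mm; the calibration is good to about 2 mm. A picture is of the moment at which its call begins: read the wrist's pose just before it. There is no depth.
- env.job_done(): hands the job in, once; it reports no verdict.
Trained networks look in a picture, given as the dict that the camera call returned (one of the last four; its "shot" number tells which), for a name from the list of things; names that differ only in an ending like _2 or _b are one class to them, and where a whole thing is asked for, a point or a joint stands for the part that bears it (a point fixed in the world has none). Each returns a list of dicts, best first, with "confidence" (0 to 1); they miss things now and then, are a little off and sometimes report something else, mostly with a low value. They report only what shows in the picture. A call takes as long as a camera call.
- nets.look_for(picture, thing): "point" ([x, y, z] in mm, in the coordinates of the camera as it stood for that picture, good to about 4 mm: the middle of the surface that is visible of it).
- nets.mark_of(picture, thing): "point" ([x, y, z] in mm, in the coordinates of the camera as it stood for that picture, good to about 4 mm: a listed point, or the origin of a listed thing).
The state is a dict: "t": time; "joints": joint angles; "qvel": joint speeds; "tau": joint torques, N m; "eef_pos": TCP position; "tcp_rot": TCP orientation; "ft_force": force on the tool from outside, world axes, zero at the start; "moment": the same for the moment, N m; "opening": opening from 0.0 (shut) to 1.0 (fully open).
Only numpy, scipy, OpenCV 4.12 (cv2) and the standard library are available. Lean on these libraries where they do the work, as an engineer would, in place of code of your own. Each camera call takes 0.05 s, during which the arm holds its last target. There are 200 camera calls.

TASK

In the cellar store, take the jar carousel by its upright blue handle and turn it until the marked jar (yellow lid and band) stands squarely in front of the scanner's red window, so that its label can be read. All the jars must stay upright in their wells, without the robot knocking the jars or the scanner, and the things standing around are left alone. Finish while still firmly holding the handle, with the turntable kept still there: do not let go.

Things in the scene. Friction and masses are not known exactly. Their poses are not given: they have to be found in the camera images.
- carousel: Round wooden turntable, 260 mm across, 12 mm thick, turning freely either way about its vertical axis (friction about 0.03 N m; coasts if let go moving). Origin on the axis at the tray's underside, 15 mm above the bench; z up. Five wells 72 degrees apart, centres 85 mm from the axis, first along its +x, rims 12 mm high, floors 27 mm above the bench. Jar tops are 112 mm above the bench.
- handle (a point): Middle of the grip of the carousel's upright handle, which turns with the tray: blue round grip, 20 mm across, from 125 to 175 mm above the bench (above all jars), fixed on a thin steel rod; pinch it from above, any side. This point is 150 mm above the bench, 100 mm from the carousel's axis, between two wells (36 degrees from the tray's +x towards its +y).
- scanner: Fixed steel foot under the carousel, with an outrigger carrying a black label scanner, 62 mm wide, top 109 mm above the bench, 165 to 217 mm from the carousel's axis, red window facing the axis. Origin on the carousel's axis at the bench top; +x points from the axis to the scanner, z up. Its bearing differs from start to start.
- scanner_spot (a point): The reading place in front of the scanner's window: 85 mm from the carousel's axis straight towards the scanner, 27 mm above the bench. The centre of the underside of a jar which stands squarely in front of the window is at this point.
- jar_yellow: THE MARKED JAR: preserving jar 58 mm in diameter and 85 mm tall (lid included), the only one with a yellow lid and a yellow band round it, green glass; stands loose in one of the five wells of the carousel; origin at the centre of its underside, z up
- jar_white: Other preserving jar 58 mm in diameter and 85 mm tall (lid included), white lid, pale label band, green glass; stands loose in one of the five wells of the carousel; origin at the centre of its underside, z up
- jar_green: Other preserving jar 58 mm in diameter and 85 mm tall (lid included), green lid, pale label band, green glass; stands loose in one of the five wells of the carousel; origin at the centre of its underside, z up
- jar_red_a: Other preserving jar 58 mm in diameter and 85 mm tall (lid included), red lid, pale label band, amber glass; stands loose in one of the five wells of the carousel; origin at the centre of its underside, z up
- jar_red_b: Other preserving jar 58 mm in diameter and 85 mm tall (lid included), red lid, pale label band, amber glass; stands loose in one of the five wells of the carousel; origin at the centre of its underside, z up
- big_jar: Bystander on the bench: big amber jar with a white lid, 84 mm in diameter, 123 mm tall; origin at the centre of its underside
- gourd: Bystander on the bench: orange gourd, 100 mm in diameter, 125 mm tall; origin at the centre of its underside
- basket: Bystander on the bench: small open wooden crate of apples, 150 x 160 x 70 mm (x, y, z); origin at the centre of its underside

How it is judged (in metres and radians):
At the end, for the whole second after the job is handed in: Ends holding: fingers press on the carousel (its handle) with over 2 N, turntable still (under 0.05 rad/s), centre of the yellow-lidded jar within 12 mm horizontally of the scanner's reading place, all five jars upright (within 0.15 rad) in their wells (horizontal distance between jar_yellow and scanner_spot below 0.012 m and angular speed of carousel below 0.05 rad/s and contact force between the fingers and carousel above 2 N and angle between each of jar_red_a, jar_yellow, jar_white, jar_red_b, jar_green's own z axis and vertical below 0.15 rad and z of each of jar_red_a, jar_yellow, jar_white, jar_red_b, jar_green in the frame of carousel below 0.016 m and horizontal distance between each of jar_red_a, jar_yellow, jar_white, jar_red_b, jar_green and carousel below 0.095 m); the arm keeps its last pose, push and grip.
It fails at once if the robot knocks or grips a jar (over 8 N) (contact force between any of the fingers, the arm and jar_red_a above 8 N or contact force between any of the fingers, the arm and jar_yellow above 8 N or contact force between any of the fingers, the arm and jar_white above 8 N or contact force between any of the fingers, the arm and jar_red_b above 8 N or contact force between any of the fingers, the arm and jar_green above 8 N).
It fails at once if the robot knocks the scanner or its foot (over 8 N) (contact force between any of the fingers, the arm and scanner above 8 N).
It fails at once if a jar on the carousel tips over (more than 0.4 rad) (angle between any of jar_red_a, jar_yellow, jar_white, jar_red_b, jar_green's own z axis and vertical above 0.4 rad).
It fails at once if a bystander is moved by more than 20 mm (distance of any of big_jar, gourd, basket from where it was at the start of the episode above 0.02 m).
It also fails if it takes over 45 s, if anything falls off the work surface, if the arm or the gripper's body presses on something with over 40 N, if the wrist force passes 120 N, or if a joint passes its speed limit or range.

## Working session

There is one attempt and no reset: what is moved stays moved. The work goes in short steps, Python scripts to look and compute and a tool call to move; the robot and the scene stay as the last step left them, time stands still between calls to the robot, and variables do not carry over. Pictures are saved under pics/ and viewed, about 8 in all and at most 12, crops included, and the job is handed in when it is done.

Besides the shell and the picture viewer there is one more tool, called after ">>>" by a JSON object that holds its "api" and its "payload", one argument or row to a line. apply_moves: Moves the arm, as the interface text tells. Its arguments: {"type":"object","properties":{"increments":{"type":"array"}},"required":["increments"]}

```bash
ls; mkdir -p pics
cat > h.py <<'E'
import numpy as np, cv2
from cell import readout, read_camera, env, nets
from scipy.spatial.transform import Rotation as R
def tcp():
    s=readout.state(); return R.from_euler('xyz',s['tcp_rot']).as_matrix(), np.array(s['eef_pos'])
def shot(n):
    T=tcp(); p=read_camera(n)
    if n=='wrist':
        M=np.array(p['mount']); f=lambda c:T[0]@(M[:3,:3]@np.array(c)+M[:3,3])+T[1]
    else:
        Rc=cv2.Rodrigues(np.array(p['rvec'],float))[0]; t=np.array(p['tvec'],float).ravel()
        f=lambda c:Rc.T@(np.array(c)-t)
    p['w']=f; return p
def save(p,n): cv2.imwrite('pics/'+n+'.png',p['img'][:,:,::-1])
E
python3 - <<'E'
from h import *
print(readout.state(), env.grip_point_offset)
ims=[]
for c in ['top','side']:
    p=shot(c); save(p,c); ims.append(p['img'])
    for n in ['carousel','handle','scanner','scanner_spot','jar_yellow','jar_white','jar_green','jar_red_a','big_jar','gourd','basket']:
        for d in nets.mark_of(p,n)[:3]: print(c,n,np.round(p['w'](d['point'])),round(d['confidence'],2))
E
```

```text
pics
{'t': 0.0, 'joints': array([-1.34261740e+00,  4.91558118e-01,  1.55943809e+00, -3.35335585e-07,
        1.09168823e+00, -1.05591353e-01]), 'qvel': array([-0.00201039,  0.00020839,  0.00204466, -0.00023772, -0.00206915,
        0.00129603]), 'tau': array([ 9.54221764e-05, -6.12648082e+01, -2.58189958e+01,  6.93845353e-02,
        4.82056872e-02, -4.76894411e-05]), 'eef_pos': array([ 204.72771454, -590.26905696,  214.06655314]), 'tcp_rot': array([-1.57188206e+00,  1.14773081e-04, -2.80782228e+00]), 'ft_force': array([0.12747586, 0.40383651, 0.72937911]), 'moment': array([ 0.00248682, -0.0110401 ,  0.00983832]), 'opening': 1.000016528800014} 18.8
top carousel [583.  93.  17.] 0.85
top handle [590.  -6. 148.] 0.9
top scanner [497. 116.  22.] 0.34
top jar_yellow [575. 180.  28.] 0.85
top jar_white [655. 130.  27.] 0.9
top jar_green [633.  32.  23.] 0.8
top jar_red_a [494. 118.  25.] 0.75
top jar_red_a [535.  21.  22.] 0.71
top big_jar [ 430. -386.    2.] 0.63
top gourd [ 602. -409.   -4.] 0.92
top gourd [593.  -6. 149.] 0.28
top basket [496. 461.  -1.] 0.72
side carousel [583.  93.  15.] 0.87
side handle [594.  -9. 152.] 0.91
side scanner [ 429. -387.   -4.] 0.47
side jar_yellow [572. 180.  28.] 0.82
side jar_white [659. 130.  28.] 0.82
side jar_green [635.  28.  26.] 0.93
side jar_red_a [500. 111.  25.] 0.67
side jar_red_a [540.  17.  27.] 0.56
side big_jar [ 429. -387.   -5.] 0.89
side gourd [ 603. -415.   -1.] 0.62
side basket [499. 456.  -5.] 0.65
```

View pics/top.png

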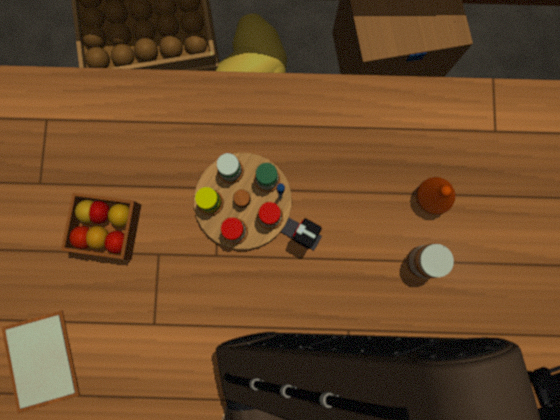

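View pics/side.png

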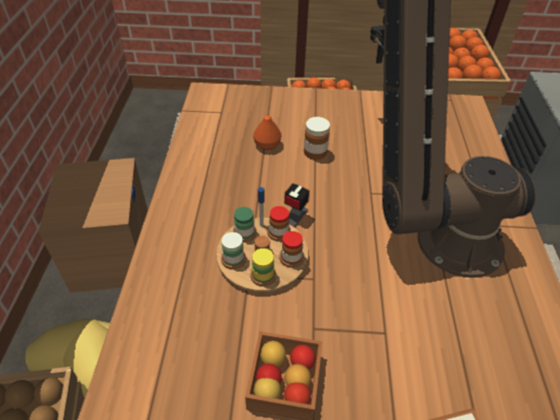

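The layout is consistent: the handle is opposite the yellow jar, and the scanner bears about -118°. I'll move over the handle, keeping the yaw.

>>> {"api": "apply_moves", "payload": {
  "increments": [
    [[-3.7,0,-2.8],[0,0,0],9.5],
    [[-3.7,0,-2.8],[0,0,0],9.5],
    [[-3.7,0,-2.8],[0,0,0],9.5],
    [[-3.7,0,-2.8],[0,0,0],9.5],
    [[-3.7,0,-2.8],[0,0,0],9.5]
  ]
}}

```text
t: 1.82
eef_pos: [335.7, -394.6, 214.1]
tcp_rot: [-1.57, 0.0, -2.813]
ft_force: [1.2, 0.5, -0.5]
opening: 0.999
```

>>> {"api": "apply_moves", "payload": {
  "increments": [
    [[-3.7,0,-2.8],[0,0,0],9.5],
    [[-3.7,0,-2.8],[0,0,0],9.5],
    [[-3.7,0,-2.8],[0,0,0],9.5],
    [[-3.7,0,-2.8],[0,0,0],9.5],
    [[-3.7,0,-2.8],[0,0,0],9.5]
  ]
}}

```text
t: 2.45
eef_pos: [469.4, -195.9, 214.9]
tcp_rot: [-1.568, 0.001, -2.813]
ft_force: [0.0, 0.2, 0.4]
opening: 1.001
```

Run:
```python
from h import *
s=readout.state(); print(s['t'],s['eef_pos'],s['tcp_rot'],s['joints'])
for c in ['top','wrist']:
    p=shot(c); save(p,c+'2')
    for n in ['carousel','handle','scanner','scanner_spot','jar_yellow','jar_white','jar_green','jar_red_a']:
        for d in nets.mark_of(p,n)[:2]: print(c,n,np.round(p['w'](d['point'])),round(d['confidence'],2))
    for d in nets.look_for(p,'scanner')[:2]: print('look',np.round(p['w'](d['point'])),d['confidence'])
    if c=='top': cv2.imwrite('pics/tc.png',cv2.resize(p['img'][140:260,180:340,::-1],None,fx=5,fy=5,interpolation=cv2.INTER_CUBIC))
```

```text
2.45 [ 469.3511768  -195.87652565  214.92199372] [-1.56757787e+00  1.47666009e-03 -2.81346480e+00] [-5.24759128e-01  3.24679686e-01  1.84109402e+00 -1.21627167e-03
  9.72423839e-01  7.18595143e-01]
top carousel [585.  93.  17.] 0.76
top handle [590.  -5. 151.] 0.97
top handle [ 600. -408.   -4.] 0.52
top jar_yellow [577. 181.  27.] 0.84
top jar_white [659. 129.  26.] 0.72
top jar_green [634.  32.  22.] 0.76
top jar_green [ 602. -410.   -3.] 0.47
top jar_red_a [532.  20.  26.] 0.89
top jar_red_a [497. 116.  24.] 0.73
look [493. -66. 105.] 0.89
wrist carousel [ 602. -415.    3.] 0.63
wrist handle [ 426. -387.   -0.] 0.35
wrist jar_green [ 603. -418.    3.] 0.46
wrist jar_red_a [534.  21.  26.] 0.8
wrist jar_red_a [500. 112.  26.] 0.64
look [489. -86. 110.] 0.57
```

View pics/tc.png

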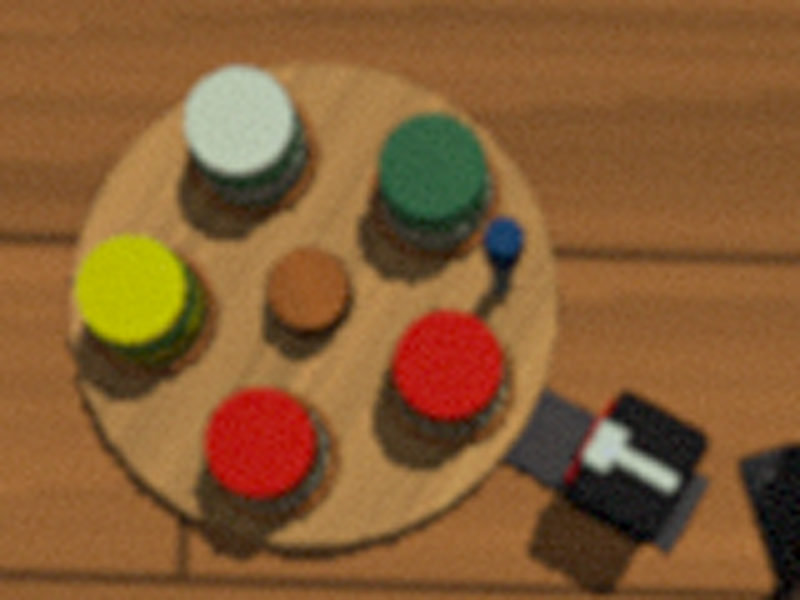

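View pics/wrist2.png

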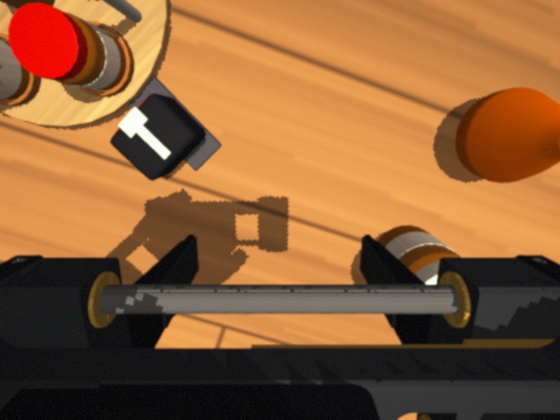

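The top crop shows the scanner top with corners near (626,393), (707,437), (648,542) and (566,487). The white arrow on it runs from (605,447) to (675,483). In the wrist view the scanner is near (157,135). Next I compute bearings.

```bash
cat >> h.py <<'E'
def ray(p,uv,z):
    f=p['img'].shape[0]/2/np.tan(np.radians(p['vfov'])/2)
    a=p['w']([0,0,0]); b=p['w']([(uv[0]-p['cx'])/f,(uv[1]-p['cy'])/f,1])-a
    return (a+b*(z-a[2])/b[2])[:2]
E
python3 - <<'E'
from h import *
p=shot('top'); C=np.array([584,93.])
px=lambda u,v:(180+(u+.5)/5-.5,140+(v+.5)/5-.5)
q=np.array([ray(p,px(*c),109) for c in [(626,393),(707,437),(648,542),(566,487)]]);print(q.round(1))
m=q.mean(0);d=m-C;print('scan',m,np.hypot(*d),np.degrees(np.arctan2(d[1],d[0])))
e=(q[1]+q[2]-q[0]-q[3]);print('edge bearing',np.degrees(np.arctan2(e[1],e[0])))
e=q[0]-q[3]+q[1]-q[2];print('side bearing',np.degrees(np.arctan2(e[1],e[0]))-90)
a=[ray(p,px(*c),109) for c in [(605,447),(675,483)]];e=a[1]-a[0];print('arrow',a,np.degrees(np.arctan2(e[1],e[0])))
# lids (z=112), hub, handle top
for n,c in dict(y=(132,291),w=(240,120),g=(434,168),r1=(447,365),r2=(261,443)).items():
    x=ray(p,px(*c),112);d=x-C;print(n,x.round(1),np.hypot(*d),np.degrees(np.arctan2(d[1],d[0])))
L=np.array([ray(p,px(*c),112) for c in [(132,291),(240,120),(434,168),(447,365),(261,443)]]);print('lid mean',L.mean(0))
print('handle',ray(p,px(503,240),175))
w=shot('wrist')
q=np.array([ray(w,c,109) for c in [(152,93),(206,134),(154,180),(110,140)]]);m=q.mean(0);d=m-C;print(q.round(1),m,np.hypot(*d),np.degrees(np.arctan2(d[1],d[0])))
a=[ray(w,c,109) for c in [(128,118),(163,157)]];e=a[1]-a[0];print('arrow',a,np.degrees(np.arctan2(e[1],e[0])))
E
```

```text
[[ 524.4  -66.8]
 [ 503.7 -106.9]
 [ 451.6  -78.8]
 [ 477.4  -38.3]]
scan [489.27313446 -72.71216354] 190.87613837093446 -119.75379476689196
edge bearing -119.89604928542313
side bearing -119.69256334389584
arrow [array([497.46685686, -56.99902925]), array([480.74820127, -91.54472636])] -115.82501776442271
y [568.1 178. ] 86.4958158527292 100.60461204740378
w [655.9 128.4] 80.10622573818418 26.226582045096826
g [634.   30.9] 79.74935557588903 -51.15152913852566
r1 [535.5  21.5] 86.40594613004825 -124.16921633983361
r2 [494.6 111.3] 91.24144131243173 168.45317901869387
lid mean [577.60834405  94.0165465 ]
handle [587.0831216   -4.29069482]
[[ 524.9  -67.4]
 [ 507.4 -118.4]
 [ 454.1  -85.4]
 [ 475.9  -41.9]] [490.56817682 -78.29090917] 195.11555844320955 -118.61056747147965
arrow [array([498.83918627, -52.76234464]), array([476.45403654, -88.24289118])] -122.24837374197655
```

>>> {"api": "apply_moves", "payload": {
  "increments": [
    [[-3.6,0,-2.9],[0,0,0],9.5],
    [[-3.6,0,-2.9],[0,0,0],9.5],
    [[-3.6,0,-2.9],[0,0,0],9.5],
    [[-3.6,0,-2.9],[0,0,0],9.5],
    [[-3.2,0,-2.7],[0,0,0],9.5]
  ]
}}

```text
t: 4.18
eef_pos: [592.3, -1.8, 214.8]
tcp_rot: [-1.567, 0.002, -2.818]
ft_force: [-0.8, 0.4, -0.2]
opening: 0.996
```

Run:
```python
from h import *
s=readout.state(); print(s['t'],s['eef_pos'],s['tcp_rot'])
for c in ['side','wrist']:
    p=shot(c); save(p,c+'3')
    for n in ['carousel','handle','scanner_spot']:
        for d in nets.mark_of(p,n)[:2]: print(c,n,np.round(p['w'](d['point'])),round(d['confidence'],2))
    for d in nets.look_for(p,'scanner')[:2]: print('look',np.round(p['w'](d['point'])),d['confidence'])
```

```text
4.175 [592.33342941  -1.8267492  214.75385999] [-1.56713230e+00  1.68523232e-03 -2.81826139e+00]
side carousel [582.  91.  19.] 0.64
side handle [593.  -9. 151.] 0.77
side handle [634.  30.  31.] 0.2
side scanner_spot [545.  17.  32.] 0.9
look [491. -63.  87.] 0.79
wrist carousel [576.  92.  14.] 0.61
wrist carousel [588.  -5. 149.] 0.32
wrist handle [590.  -9. 150.] 0.59
wrist scanner_spot [573.  92.  14.] 0.64
look [489. -66.  80.] 0.74
```

View pics/wrist3.png

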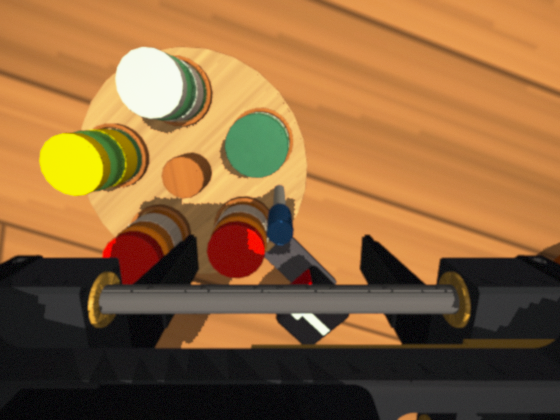

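The wrist view shows the handle at (281,222), between the green jar and a red one, with nothing under the fingers. I'll descend and then close.

>>> {"api": "apply_moves", "payload": {
  "increments": [
    [[0.3,0,0.4],[0,0,0],9.5],
    [[0,2.2,0],[0,0,0],9.5],
    [[0,2.2,0],[0,0,0],9.5],
    [[0,2.2,0],[0,0,0],9.5],
    [[0,1.5,0],[0,0,0],9.5]
  ]
}}

```text
t: 5.3
eef_pos: [590.1, -12.4, 133.7]
tcp_rot: [-1.565, 0.005, -2.823]
ft_force: [0.0, -0.1, 0.2]
opening: 1.002
```

Run:
```python
from h import *
s=readout.state(); print(s['t'],s['eef_pos'],s['tcp_rot'],s['ft_force'])
p=shot('wrist'); save(p,'wrist4'); q=shot('top')
for x in (p,q):
  for n in ['handle','carousel']:
    for d in nets.mark_of(x,n)[:2]: print(n,np.round(x['w'](d['point'])),round(d['confidence'],2))
```

```text
5.3 [590.07276913 -12.37647539 133.65374585] [-1.56514185  0.00517992 -2.82252785] [ 0.04825883 -0.06871788  0.23766625]
handle [587.  -8. 153.] 0.67
carousel [574.  91.  15.] 0.66
carousel [582.  92.  17.] 0.89
```

View pics/wrist4.png

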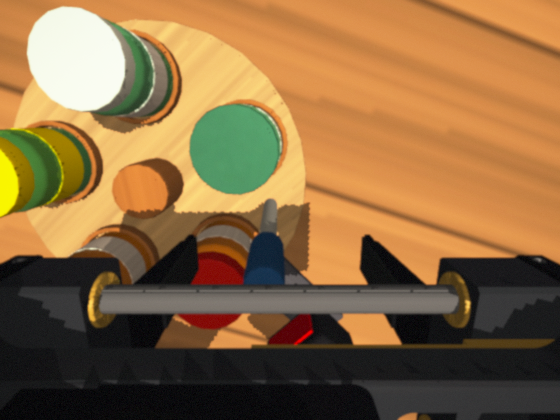

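The handle sits between the fingers, slightly left of centre. I'll shift 5 mm and close.

>>> {"api": "apply_moves", "payload": {
  "increments": [
    [[0,0.3,-0.5],[0,0,0],9.5],
    [[0,0,0],[0,0,0],4],
    [[0,0,0],[0,0,0],1],
    [[0,0,0],[0,0,0],1],
    [[0,0,0],[0,0,0],1]
  ]
}}

```text
t: 6.22
eef_pos: [589.5, -6.7, 133.6]
tcp_rot: [-1.563, 0.009, -2.822]
ft_force: [-0.8, 0.4, 0.2]
opening: 0.632
```

>>> {"api": "apply_moves", "payload": {
  "increments": [
    [[0,0,0],[0,0,0],1],
    [[0,0,0],[0,0,0],1],
    [[0,0,0],[0,0,0],1],
    [[0,0,0],[0,0,0],1],
    [[0,0,0],[0,0,0],1]
  ]
}}

```text
t: 6.85
eef_pos: [589.2, -5.1, 133.5]
tcp_rot: [-1.567, 0.009, -2.823]
ft_force: [0.5, -0.5, 1.1]
opening: 0.204
```

Run:
```python
from h import *
s=readout.state(); print(s['t'],s['eef_pos'],s['tcp_rot'],s['ft_force'],s['opening'],s['joints'])
L=[]
for c in ['top','side']:
    p=shot(c)
    for n in ['jar_yellow','jar_white','jar_green','jar_red_a','carousel','scanner_spot']:
        for d in nets.mark_of(p,n)[:2]: print(c,n,np.round(p['w'](d['point'])),round(d['confidence'],2))
```

```text
6.85 [589.15904115  -5.11862878 133.4904994 ] [-1.56657762  0.00892554 -2.82279335] [ 0.54251244 -0.45768938  1.07036847] 0.20419610951815442 [-1.20763402e-01  5.29361567e-01  1.74179443e+00 -2.57617773e-05
  8.60564380e-01  1.13126915e+00]
top jar_yellow [574. 179.  26.] 0.6
top jar_white [658. 129.  30.] 0.91
top jar_red_a [497. 117.  25.] 0.55
top carousel [584.  93.  18.] 0.68
side jar_yellow [570. 177.  29.] 0.86
side jar_white [661. 126.  27.] 0.95
side jar_green [636.  31.  25.] 0.83
side jar_red_a [501. 115.  27.] 0.98
side jar_red_a [542.  18.  30.] 0.74
side carousel [583.  92.  18.] 0.77
side scanner_spot [545.  16.  31.] 0.84
```

Grasped (opening 19.4 mm). I'll start the arc CCW with the tool co-rotating, gently at first.

>>> {"api": "apply_moves", "payload": {
  "increments": [
    [[-0.34,0,0.07],[0,-2,0],1],
    [[-0.68,0,0.15],[0,-4,0],1],
    [[-0.68,0,0.15],[0,-4,0],1],
    [[-0.68,0,0.15],[0,-4,0],1],
    [[-0.34,0,0.07],[0,-2,0],1]
  ]
}}

```text
t: 8.18
eef_pos: [617.2, 2.1, 133.5]
tcp_rot: [-1.567, 0.008, -2.531]
ft_force: [0.1, 1.9, 2.2]
opening: 0.202
```

```bash
cat >> h.py <<'E'
def step(C,th,n=5):
    """tool-frame row for turn th deg about C"""
    Rm,p=tcp(); Cw=np.array([*C,p[2]]); c=Rm.T@(Cw-p); 
    tgt=p
    v=p[:2]-C; print('t',readout.state()['t'],'pos',p.round(1),'rot',np.round(readout.state()['tcp_rot'],3),'F',np.round(readout.state()['ft_force'],1),'r',np.hypot(*v).round(1),'bearing',np.degrees(np.arctan2(v[1],v[0])).round(1),'q6',readout.state()['joints'][5].round(2))
    # target: on r=100 circle after th*n
    b=np.arctan2(v[1],v[0]);a=b+np.radians(th); 
    t1=np.array([*(C+np.hypot(*v)*np.array([np.cos(a),np.sin(a)])),p[2]])
    print('row cm',(Rm.T@(t1-p)/10).round(3),'1mm outward',(Rm.T@np.array([np.cos(b),np.sin(b),0])/10).round(3))
E
python3 - <<'E'
from h import *
step(np.array([582,94.]),6)
E
```

```text
t 8.175 pos [617.2   2.1 133.5] rot [-1.567  0.008 -2.531] F [0.1 1.9 2.2] r 98.4 bearing -69.1 q6 0.85
row cm [-1.011  0.009  0.198] 1mm outward [0.024 0.    0.097]
```

>>> {"api": "apply_moves", "payload": {
  "increments": [
    [[-1.0,0,0.2],[0,-6,0],1],
    [[-1.0,0,0.2],[0,-6,0],1],
    [[-1.0,0,0.2],[0,-6,0],1],
    [[-1.0,0,0.2],[0,-6,0],1],
    [[-1.0,0,0.2],[0,-6,0],1]
  ]
}}

```text
t: 8.8
eef_pos: [658.4, 34.1, 133.5]
tcp_rot: [-1.567, 0.007, -1.991]
ft_force: [-2.4, 5.1, 2.2]
opening: 0.207
```

```bash
python3 -c "
from h import *
step(np.array([582,94.]),6)"
```

```text
t 8.8 pos [658.4  34.1 133.5] rot [-1.567  0.007 -1.991] F [-2.4  5.1  2.2] r 97.1 bearing -38.1 q6 0.37
row cm [-0.998  0.007  0.195] 1mm outward [0.024 0.    0.097]
```

>>> {"api": "apply_moves", "payload": {
  "increments": [
    [[-1.02,0,0.2],[0,-6,0],1],
    [[-1.02,0,0.2],[0,-6,0],1],
    [[-1.02,0,0.2],[0,-6,0],1],
    [[-1.02,0,0.2],[0,-6,0],1],
    [[-1.02,0,0.2],[0,-6,0],1]
  ]
}}

```text
t: 9.43
eef_pos: [678.1, 83.9, 133.5]
tcp_rot: [-1.568, 0.007, -1.449]
ft_force: [-3.4, 3.4, 2.8]
opening: 0.208
```

>>> {"api": "apply_moves", "payload": {
  "increments": [
    [[-1.02,0,0.2],[0,-6,0],1],
    [[-1.02,0,0.2],[0,-6,0],1],
    [[-1.02,0,0.2],[0,-6,0],1],
    [[-1.02,0,0.2],[0,-6,0],1],
    [[-1.02,0,0.2],[0,-6,0],1]
  ]
}}

```text
t: 10.05
eef_pos: [669.3, 136.7, 133.5]
tcp_rot: [-1.568, 0.007, -0.907]
ft_force: [-4.1, 2.4, 2.3]
opening: 0.205
```

```bash
python3 -c "
from h import *
step(np.array([580,95.]),6)
from scipy.optimize import least_squares
"
```

```text
t 10.05 pos [669.3 136.7 133.5] rot [-1.568  0.007 -0.907] F [-4.1  2.4  2.3] r 98.5 bearing 25.0 q6 -0.57
row cm [-1.016  0.008  0.179] 1mm outward [0.022 0.    0.097]
```

>>> {"api": "apply_moves", "payload": {
  "increments": [
    [[-1.02,0,0.2],[0,-6,0],1],
    [[-1.02,0,0.2],[0,-6,0],1],
    [[-1.02,0,0.2],[0,-6,0],1],
    [[-0.68,0,0.13],[0,-4,0],1],
    [[-0.34,0,0.06],[0,-2,0],1]
  ]
}}

```text
t: 10.68
eef_pos: [642.8, 171.2, 133.5]
tcp_rot: [-1.567, 0.008, -0.471]
ft_force: [-0.8, 3.3, 0.1]
opening: 0.206
```

```bash
cat > m.py <<'E'
from h import *
from scipy.optimize import least_squares
h=tcp()[1][:2]
P=np.array([(589.2,-5.1),(617.2,2.1),(658.4,34.1),(678.1,83.9),(669.3,136.7),h])
C=least_squares(lambda c:np.hypot(*(P-c).T)-c.size*50,[581,94]).x
r=least_squares(lambda c:np.hypot(*(P-c[:2]).T)-c[2],[581,94,100]).x
print('axis r=100',C.round(1),'free',r.round(1))
step(C,5)
for c in ['top','side','wrist']:
    p=shot(c); save(p,c+'5')
    for n in ['jar_yellow','scanner_spot','carousel','jar_white','jar_green','jar_red_a']:
        for d in nets.mark_of(p,n)[:2]: print(c,n,np.round(p['w'](d['point'])),round(d['confidence'],2))
    if c=='top': cv2.imwrite('pics/tc5.png',cv2.resize(p['img'][140:260,180:340,::-1],None,fx=5,fy=5,interpolation=cv2.INTER_CUBIC))
E
python3 m.py
```

```text
axis r=100 [578.7  94.4] free [578.5  94.5 100.1]
t 10.675 pos [642.8 171.2 133.5] rot [-1.567  0.008 -0.471] F [-0.8  3.3  0.1] r 100.1 bearing 50.2 q6 -0.95
row cm [-0.859  0.008  0.156] 1mm outward [0.022 0.    0.098]
top jar_yellow [531.  29.  26.] 0.93
top jar_white [501. 127.  27.] 0.47
top jar_green [661. 115.  23.] 0.55
top jar_red_a [624.  25.  28.] 0.93
top jar_red_a [658. 116.  25.] 0.44
side jar_yellow [527.  34.  31.] 0.77
side carousel [584.  91.  17.] 0.87
side carousel [664. 111.  29.] 0.18
side jar_white [502. 127.  25.] 0.95
side jar_green [586. 176.  28.] 0.83
side jar_red_a [588. 179.  29.] 0.69
side jar_red_a [629.  24.  27.] 0.59
wrist jar_yellow [522.  31.  27.] 0.93
wrist scanner_spot [574.  91.  17.] 0.16
wrist carousel [573.  96.  17.] 0.78
wrist jar_white [498. 127.  32.] 0.96
wrist jar_green [585. 183.  28.] 0.92
wrist jar_red_a [658. 118.  25.] 0.83
wrist jar_red_a [624.  19.  25.] 0.65
```

View pics/tc5.png

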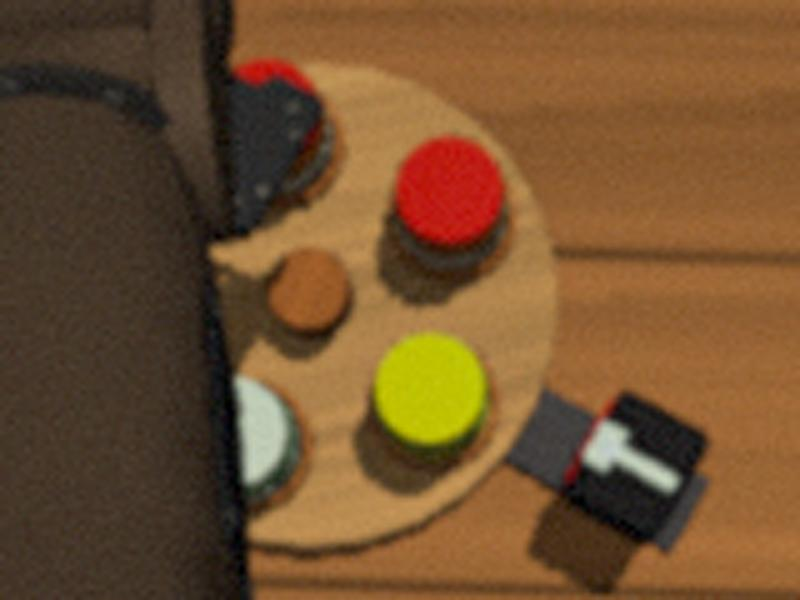

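The yellow jar lies at about -129.5° (handle at 50.2°) and the scanner at about -118.3°. That leaves about 11.5° to turn.

>>> {"api": "apply_moves", "payload": {
  "increments": [
    [[-0.52,0,0.1],[0,-3,0],1],
    [[-0.52,0,0.1],[0,-3,0],1],
    [[-0.52,0,0.1],[0,-3,0],1],
    [[-0.34,0,0.06],[0,-2,0],1],
    [[0,0,0],[0,0,0],1]
  ]
}}

```text
t: 12.35
eef_pos: [628.7, 181.3, 133.5]
tcp_rot: [-1.564, 0.005, -0.28]
ft_force: [0.5, 4.0, 0.3]
opening: 0.21
```

```bash
python3 m.py; python3 -c "
import cv2,numpy as np
a=cv2.imread('pics/tc5.png')[:,200:];b=cv2.imread('pics/side5.png')[150:300,190:330];w=cv2.imread('pics/wrist5.png')
cv2.imwrite('pics/w6.png',np.vstack([np.hstack([cv2.resize(a,(400,400)),cv2.resize(b,(400,400))])]))"
```

```text
axis r=100 [578.7  94.5] free [578.4  94.5 100.2]
t 12.35 pos [628.7 181.3 133.5] rot [-1.564  0.005 -0.28 ] F [0.5 4.  0.3] r 100.2 bearing 60.1 q6 -1.12
row cm [-0.857  0.005  0.173] 1mm outward [0.024 0.001 0.097]
top jar_yellow [544.  21.  26.] 0.78
top jar_yellow [ 601. -410.   -2.] 0.22
top carousel [582.  92.  16.] 0.65
top jar_white [496. 113.  25.] 0.72
top jar_green [570. 180.  26.] 0.62
top jar_red_a [634.  33.  26.] 0.94
top jar_red_a [655. 130.  24.] 0.48
side jar_yellow [539.  19.  28.] 0.65
side scanner_spot [547.  18.  30.] 0.64
side carousel [581.  93.  18.] 0.77
side jar_white [497. 112.  26.] 0.6
side jar_white [541.  18.  29.] 0.28
side jar_green [573. 175.  26.] 0.81
side jar_green [544.  15.  31.] 0.2
side jar_red_a [642.  32.  24.] 0.48
side jar_red_a [658. 123.  29.] 0.46
wrist jar_yellow [536.  23.  27.] 0.6
wrist scanner_spot [651. 134.  25.] 0.59
wrist carousel [573.  94.  15.] 0.57
wrist jar_white [495. 108.  29.] 0.6
wrist jar_green [568. 183.  29.] 0.79
wrist jar_red_a [654. 133.  26.] 0.78
wrist jar_red_a [634.  31.  23.] 0.76
```

View pics/w6.png

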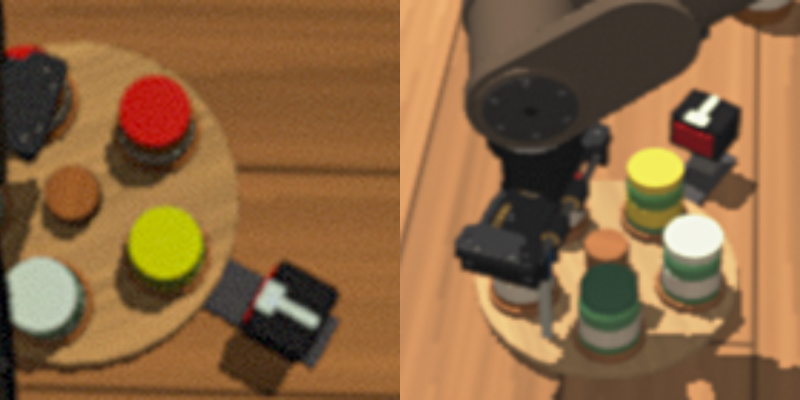

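View pics/tc5.png

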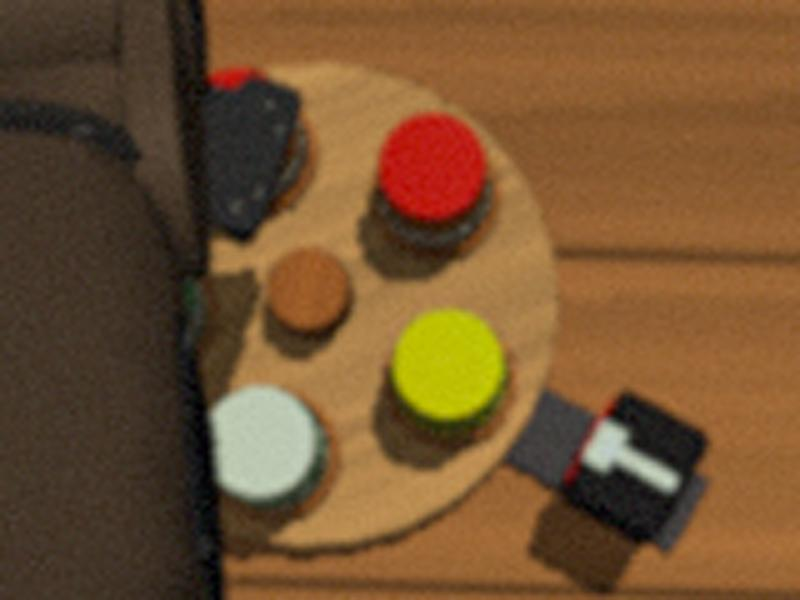

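The yellow lid (448,366) is almost in line with the scanner (637,465). The jar's bearing is about -119.9° and the scanner's about -118°, so a small 2° trim is left.

>>> {"api": "apply_moves", "payload": {
  "increments": [
    [[-0.2,0,0.03],[0,-1.2,0],1],
    [[-0.2,0,0.03],[0,-1.2,0],1],
    [[0,0,0],[0,0,0],1],
    [[0,0,0],[0,0,0],1],
    [[0,0,0],[0,0,0],1]
  ]
}}

```text
t: 14.02
eef_pos: [624.6, 183.5, 133.5]
tcp_rot: [-1.563, 0.005, -0.236]
ft_force: [1.0, 4.5, -0.5]
opening: 0.205
```

```bash
python3 m.py|grep -E 'axis|pos|yellow|spot'; python3 -c "
from h import *
s=readout.state();print(s['opening'],s['qvel'].round(4))
p=cv2.cvtColor(cv2.imread('pics/top5.png'),cv2.COLOR_BGR2HSV)[140:260,180:340]
m=cv2.inRange(p,(25,150,120),(35,255,255));ys,xs=np.nonzero(m);q=shot('top');u=ray(q,(xs.mean()+180,ys.mean()+140),112)
print(u,len(xs)); S=np.array([489.3,-72.7]);C=np.array([578.6,94.5])
for v in(u-C,S-C,S-u):print(np.hypot(*v),np.degrees(np.arctan2(v[1],v[0])))
"
```

```text
axis r=100 [578.7  94.5] free [578.4  94.5 100.2]
t 14.025 pos [624.6 183.5 133.5] rot [-1.563  0.005 -0.236] F [ 1.   4.5 -0.5] r 100.2 bearing 62.7 q6 -1.16
top jar_yellow [546.  20.  26.] 0.75
side jar_yellow [ 431. -389.   -1.] 0.64
side jar_yellow [543.  20.  28.] 0.62
side scanner_spot [543.  16.  31.] 0.61
side scanner_spot [657. 132.  30.] 0.17
wrist jar_yellow [540.  20.  25.] 0.64
0.20387854394494911 [ 0.0015 -0.0021  0.0008  0.0008  0.0006 -0.0008]
[539.84096507  19.02787502] 388
84.84282195803866 -117.18296067540876
189.55297412596826 -118.10626982080188
104.73009216929144 -118.8542400207273
```

The jar is at -117.2° and the scanner at -118.1°, an offset of about 1.5 mm. The arm is still and the grip is closed on the handle. I'm handing in.

```bash
python3 -c "
from cell import env
print(env.job_done())"
```

```text
the job is handed in; nothing more can be done
None
```

I pinched the blue handle from above and turned the carousel about 148° counter-clockwise. The yellow-lidded jar now stands in front of the scanner's window. I handed the job in at about 14 s, still holding the handle.

- **Position:** the jar lies at about -117.2° around the axis and the scanner at about -118.1°, so the jar is roughly 1.5 mm from the reading place (12 mm allowed). Its distance from the axis measures 84.8 mm (85 mm expected).
- **Grip and stillness:** the gripper opening was 19.4 mm on the 20 mm grip. The arm was still, with joint speeds under 0.003 rad/s. I did not measure the finger force itself.
- **Forces:** wrist force stayed at about 6 N or less in every reading. All five jars looked upright and no bystander appeared disturbed in the last pictures I viewed, which were before the final 2.6° trim.

Some measurements disagreed:
- **Carousel axis:** the networks put it 3–5 mm off in x from the circle the handle followed; I used the circle.
- **Scanner bearing:** estimates ranged from -117° to -120°.
- **Reading place:** the network's mark came out up to 5° off in the side view.

All of these are within the tolerance.

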